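# Hold the pump's interlock key turned

## Robot

A 6-joint arm with a two-finger parallel gripper is mounted at the origin on the work surface. World frame = base frame: x ahead of the robot, y to its left, z up, the work surface at z = 0. Lengths are in mm, angles in rad, forces in N, time in s.
With the tool pointing down it reaches from about 275 to 750 mm from the base axis. Payload 10.2 kg.
Tool frame: the origin (TCP) lies between the finger pads; the fingertips stand 11 mm ahead of it and the grasp point (between the pads) lies 8 mm behind it (ctrl.nose_length is the distance from the TCP to the fingertips, in mm); x points along the fingers, y is the direction in which the jaws open and shut, and the axes are right-handed (so a half turn about x gives the same grasp; the last joint's range is limited). The gripper opens to 85 mm and grips with 20 to 120 N. Pads are 22 mm wide; open, the fingers measure 114 mm over their backs; the gripper's body (76 mm by 85 mm) begins 54 mm behind the grasp point. The pads swing forward as they close: fully open they stand 13 mm farther back than shut.
Start: joints at [-1.399, 0.313, 1.498, -0, 1.331, -0.223], TCP at [201.915, -484.625, 242.294] pointing down, gripper open.
Joint ranges: [-2.94, 2.94], [-0.97, 2.17], [0.19, 2.56], [-1.23, 4.37], [0.02, 3.11], [-2.88, 2.88]. Speed limits (rad/s): [2.39, 2.39, 3.01, 3.14, 3.14, 3.14].

## Interface

Orientations are given as a unit quaternion [w, x, y, z].
In Python, from rig import ctrl, capture, ticket gives the robot as it stands.
- The arm moves only by the tool step_arm, never from a script. Its argument "commands" is a list of rows, each a list of 2 entries, a list of its own where there are three numbers: the shift along the world's x, y, z normalised to -1 to 1, where 1 is 0.04 m, then the turn about the world's z normalised to -1 to 1, where 1 is 180 degrees. A call has 1 to 5 rows; each row shifts and turns the commanded pose from where the row before left it; what a row does not reach is not made up. A row lasts 1/10 s, in which the tool goes at most 50 mm and 8.59 degrees, less where a joint would pass 70% of its speed; a pose out of reach is approached as far as the arm can. A call with a number of a shift or a turn outside -1 to 1 is refused whole. A call with a gripper value outside its range is refused whole. "gripper" is the closure, from -1 (fully open) to 1 (shut), so that 0 is half open, set as the call begins (left out, the last holds). The fingers move at their own pace and stop on an object; "force" is the grip in N (left out, the last holds). Time passes only in rows, so rows that do not move let the fingers close. It gives the time, the measured TCP pose, the force and the opening at its end, in the units of the state.
- ctrl.sense(): the state, without advancing time (a new reading comes with each control period).
- capture(name): name is "side" or "top" or "wrist"; returns a dict with "image" (400x640x3 uint8, blue, green, red), "fov_y" (degrees; the focal length in pixels is half the picture's height over the tangent of half this angle, whatever the lens; pixels are square), "cx", "cy" (the principal point, pixels), "origin" and "orientation" of the camera in the world. Camera axes: x right, y down, z forward; pixel columns grow to the right and rows downward; lengths in mm; the calibration is good to about 2 mm. A picture is of the moment at which its call begins. There is no depth.
- ticket.finish_job(): hands the job in, once; it reports no verdict.
The state is a dict: "time_s": time; "joints": joint angles; "dq": joint speeds; "tau": joint torques, N m; "eef_pos": TCP position; "ee_rot": TCP orientation; "force": force on the tool from outside, world axes, zero at the start; "wrist_torque": the same for the moment, N m; "grip_width": opening from 0.0 (shut) to 1.0 (fully open).
Only numpy, scipy, OpenCV 4.12 (cv2) and the standard library are available. Lean on these libraries where they do the work, as an engineer would, in place of code of your own. Each camera call takes 0.05 s, during which the arm holds its last target.

## Task

Take the interlock key, the one with the flat rectangular head, out of the key rack and push it fully home into the slot of the lock on the grey interlock box; the discs inside are sticky, so it catches on the way down and needs wiggling (a little twist to and fro under light pressure) to get past them. Once it is home, turn it a quarter turn clockwise (seen from above) to the stop and finish while still holding it turned, because the lock springs back when let go. Leave the other two keys in the rack and the loose parts on the table and on the box where they are.

Things in the scene. Friction and masses are not known exactly. Their poses are not given: they have to be found in the camera images.
- key_grip (a point): centre of the flat rectangular steel head of the interlock key, which stands upright in the rack with its blade hidden in a socket. Head: 34 mm along the key's x, 10 mm thick along y, 36 mm tall; pinch it across the 10 mm. z points up along the key. This point is 28 mm above the underside of the collar and 62 mm above the blade's tip.
- key_collar (a point): centre of the underside of the interlock key's collar, 28 mm below key_grip, same axes; when the key is fully home this face rests on the lock's face.
- lock_face (a point): centre of the mouth of the lock's slot, level with its brass face, 100 mm above the table. z up. At rest the slot is 20 mm long along this frame's x and 8 mm wide along y (long edges bevelled 2 mm); it takes the blade either way round and at least 36 mm deep. The frame is fixed to the box and does not turn with the lock.
- plug (a joint): turn of the lock, rad: 0 at rest, growing clockwise seen from above, stop at 1.6; at rest it can also be twisted back to -0.3. A spring (0.07 N m per rad, against up to 0.05 N m of friction) turns it back when let go. The blade has about 0.11 rad of play in the slot, so the key must turn 0.1 to 0.2 rad further than the lock.
- rack_top (a point): centre of the top face of the key rack, a black block 60 mm (x) by 240 mm (y) by 40 mm tall, with three sockets in a row along its y, at -80, 0 and +80 mm, each 37 mm deep and holding one key, collar on the top face, the key's x along the rack's x. Which key stands where varies.
- tee_key_grip (a point): centre of the cross bar (44 mm long, 12 mm thick) of the T-shaped steel key with a thin round shank; another key in the rack, to be left there.
- knob_key_grip (a point): centre of the round head (28 mm across, 24 mm tall) of the knob-headed steel key with a thin round shank; another key in the rack, to be left there.
- nut_mid (a point): centre of a square steel nut, 36 x 36 x 16 mm, lying on the grey box beside the lock; to be left alone.
- ferrule_mid (a point): centre of a steel ferrule ring, 60 mm across, 14 mm high, on the table near the rack; to be left alone.
- spanner_grip (a point): grip of a steel spanner 170 mm long lying on the table between robot and lock; to be left alone.
- grease_can_mid (a point): centre of an aluminium can 60 mm across, 90 mm high; to be left alone.
- carton_mid (a point): centre of a cardboard carton 100 x 130 x 70 mm; to be left alone.
- key: the interlock key as a whole (steel, about 120 g), the same after a half turn; origin and axes as key_collar. Under the head: 5 mm neck (18 x 8 mm), round collar 27 mm across and 5 mm thick, then the blade, 18 mm wide along x, 6 mm thick along y, 34 mm long, its last 2.5 mm tapered to 12 x 4 mm.
- lock: grey interlock box, 130 mm (x) by 160 mm (y) by 60 mm, origin under its centre, with the lock's steel barrel (48 mm across, 40 mm high) in the middle. Inside, 15 and 24 mm down, two stiff slotted discs stand twisted about 0.45 rad counterclockwise, against a stop: the tip lands on them. Light pressure while twisting the key about 0.3 rad to and fro lets it past. White marks: +x rest, -y turned.
Not all that is in view belongs to the job. Leave any orange look-alike of the key alone.

How it is judged (in metres and radians):
On the way, in this order (a step that is already met when the one before it is completed fails the run):
1. the key is fully home in the lock, which is not yet turned (z of key_collar in the frame of lock_face below 0.0025 m and horizontal distance between key_collar and lock_face below 0.004 m and angle between key_collar's own z axis and vertical below 0.12 rad and value of joint plug below 0.6 rad), for 0.1 s.
2. the lock is turned a quarter with the key home (z of key_collar in the frame of lock_face below 0.0025 m and horizontal distance between key_collar and lock_face below 0.004 m and angle between key_collar's own z axis and vertical below 0.12 rad and value of joint plug above 1.3 rad), for 0.2 s.
At the end, for the whole second after the job is handed in: The program ends holding: the key is home (collar within 2.5 mm of the lock's face, within 4 mm of its axis, upright within 0.12 rad), the lock is turned at least 1.3 rad and the fingers still grip the key (more than 1 N) (all of step 2 and contact force between the fingers and key above 1 N); the arm keeps its last pose, push and grip.
It fails at once if one of the other keys is shifted by more than 25 mm or pulled out (distance of any of tee_key_grip, knob_key_grip from where it was at the start of the episode above 0.025 m).
It fails at once if a loose bystander is shifted by more than 30 mm (distance of any of nut_mid, ferrule_mid, spanner_grip, grease_can_mid, carton_mid from where it was at the start of the episode above 0.03 m).
It also fails if it takes over 54 s, if anything falls off the work surface, if the arm or the gripper's body presses on something with over 40 N, if the wrist force passes 120 N, or if a joint passes its speed limit or range.

## Working session

There is one attempt and no reset: what is moved stays moved. The work goes in short steps, Python scripts to look and compute and a tool call to move; the robot and the scene stay as the last step left them, time stands still between calls to the robot, and variables do not carry over. Pictures are saved under pics/ and viewed, and the job is handed in when it is done.

Besides the shell and the picture viewer there is one more tool, called by a JSON object that holds its "fn" and its "kwargs", one argument or row to a line. step_arm: Moves the arm, as the interface text tells. Its arguments: {"type":"object","properties":{"commands":{"type":"array","items":{"type":"array"}},"gripper":{"type":"number"},"force":{"type":"number"}},"required":["commands"]}

```bash
mkdir -p pics; ls; cat > h.py <<'E'
import numpy as np, cv2
from scipy.spatial.transform import Rotation as R
from rig import ctrl, capture, ticket
def cap(n,f):
    c=capture(n); cv2.imwrite('pics/'+f+'.png',c['image']); np.savez('pics/'+f+'.npz',**{k:np.asarray(v) for k,v in c.items()}); return c
def load(f): return dict(np.load('pics/'+f+'.npz'))
def cam(c):
    q=np.asarray(c['orientation'],float); M=R.from_quat([q[1],q[2],q[3],q[0]]).as_matrix()
    fl=200/np.tan(np.radians(float(c['fov_y']))/2); return M,fl,np.asarray(c['origin'],float)
def ray(c,u,v):
    M,f,o=cam(c); d=M@np.array([(u-c['cx'])/f,(v-c['cy'])/f,1]); return o,d
def onz(c,u,v,z):
    o,d=ray(c,u,v); return o+d*(z-o[2])/d[2]
def proj(c,p):
    M,f,o=cam(c); q=M.T@(np.asarray(p,float)-o); return float(c['cx'])+f*q[0]/q[2], float(c['cy'])+f*q[1]/q[2]
E
python3 - <<'E'
from h import *
for n in ['side','top','wrist']:
    c=cap(n,n+'0'); print(n,c['fov_y'],c['cx'],c['cy'],c['origin'],c['orientation'],[k for k in c])
print(ctrl.sense())
E
```

```text
pics
side 45.223125490584344 322.9324344165296 200.03807381916232 [182.00888882 662.93251906 992.90800902] [ 0.08640312 -0.21604056  0.90438053 -0.35771056] ['image', 'fov_y', 'cx', 'cy', 'origin', 'orientation']
top 48.832491933291706 322.3243074511793 198.4427964137884 [ 359.73270415  -58.86415588 1287.19112084] [-0.05261651  0.711732   -0.69883393  0.0479604 ] ['image', 'fov_y', 'cx', 'cy', 'origin', 'orientation']
wrist 69.14188888939879 314.86188994510314 201.18927721164815 [ 272.89958441 -455.13495618  374.25093903] [ 0.12623454  0.82262615 -0.54786354 -0.08483278] ['image', 'fov_y', 'cx', 'cy', 'origin', 'orientation']
{'time_s': 0.15, 'joints': array([-1.39943490e+00,  3.13328419e-01,  1.49824791e+00,  2.03520588e-05,
        1.33101900e+00, -2.23445648e-01]), 'dq': array([ 0.00095381,  0.00026285, -0.0019253 , -0.00048194, -0.00017944,
       -0.00135633]), 'tau': array([ 9.91408015e-04, -4.12371969e+01, -2.59797013e+01, -2.30868145e-04,
        3.20767947e-03,  7.17281893e-06]), 'eef_pos': array([ 201.87023907, -484.44045292,  241.86850069]), 'ee_rot': array([ 0.13832469,  0.6933906 ,  0.13903308, -0.69335817]), 'force': array([-0.37318785,  0.71896862,  0.14844317]), 'wrist_torque': array([0.03304667, 0.06588164, 0.04086949]), 'grip_width': 1.0014730316613323}
```

View pics/side0.png

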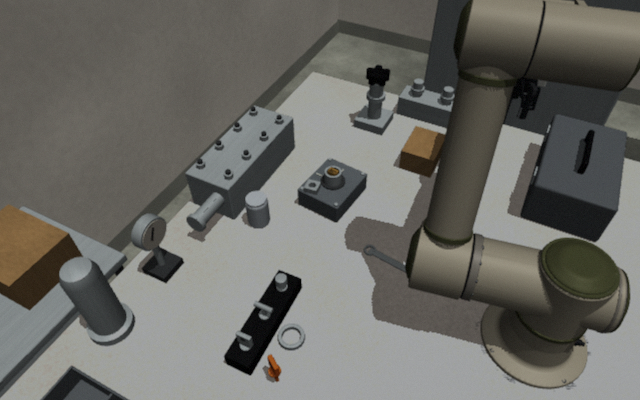

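View pics/top0.png

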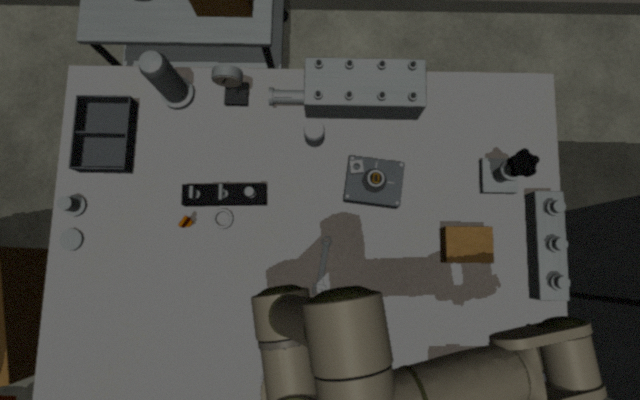

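View pics/wrist0.png

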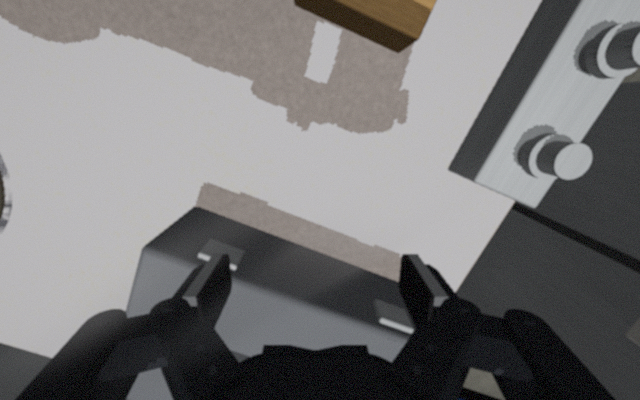

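The side view shows the rack's keys near (245,340), (264,311) and (282,281), and the lock near (333,175). The top view shows the rack at (225,194) and the lock at (376,178). I'll zoom in on both.

```bash
python3 - <<'E'
import cv2,numpy as np
s=cv2.imread('pics/side0.png');t=cv2.imread('pics/top0.png')
def z(i,x0,y0,w,h,k): return cv2.resize(i[y0:y0+h,x0:x0+w],None,fx=k,fy=k,interpolation=cv2.INTER_CUBIC)
cv2.imwrite('pics/a.png',np.hstack([z(s,220,265,95,120,4),z(s,290,145,95,120,4)]))
cv2.imwrite('pics/b.png',np.vstack([z(t,175,160,100,75,7)[:290*2][:290],z(t,330,150,100,43,7)]))
cv2.imwrite('pics/b.png',z(t,175,170,100,70,8)); cv2.imwrite('pics/c.png',z(t,335,145,75,70,8))
E
```

```text
(no output)
```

View pics/a.png

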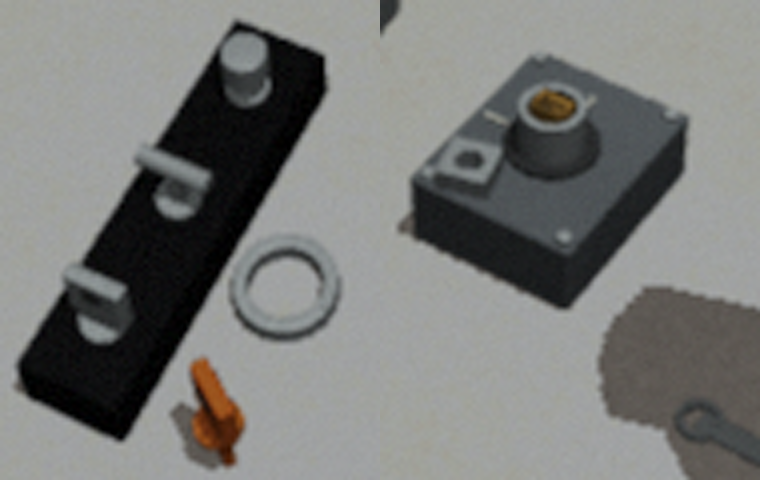

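View pics/b.png

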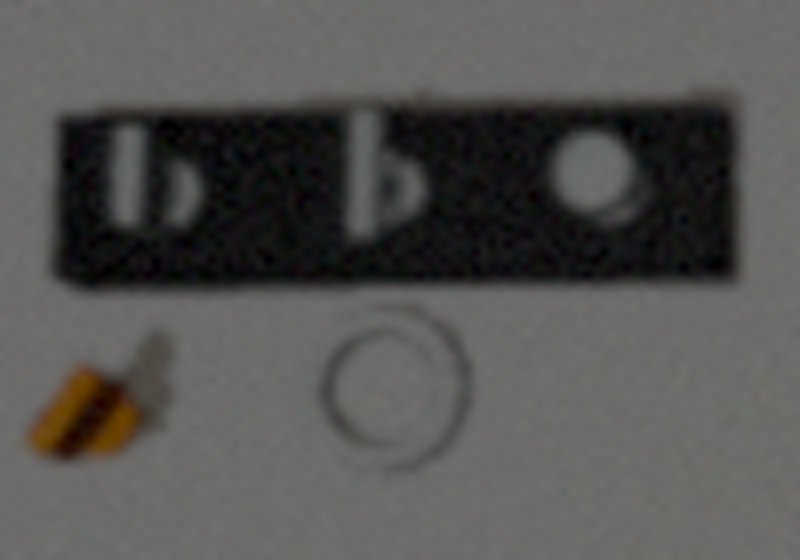

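View pics/c.png

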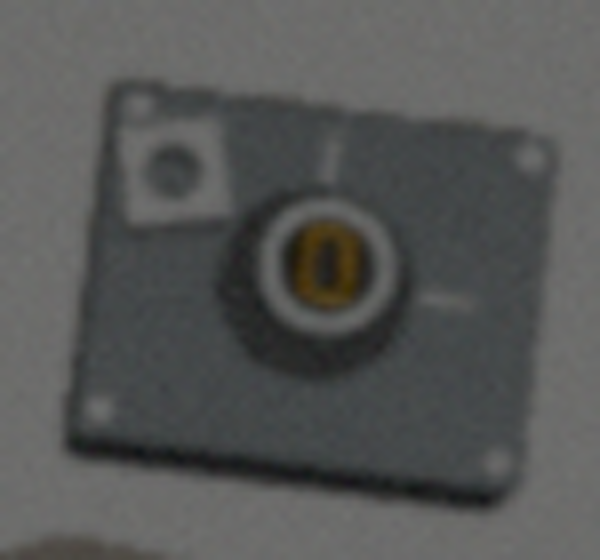

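```bash
python3 - <<'E'
from h import *
t=load('top0'); s=load('side0')
im=t['image']; g=im.max(2)
# head top mask in rack
sub=np.zeros_like(g); sub[184:204,184:260]=1
m=((g>75)&(sub>0)).astype(np.uint8)
n,l,st,ce=cv2.connectedComponentsWithStats(m)
for i in range(1,n):
    if st[i,4]>8: 
        print(st[i],ce[i],onz(t,*ce[i],86))
# rack dark mask
d=((g<45)).astype(np.uint8); d[:175]=0; d[212:]=0; d[:,:175]=0; d[:,275:]=0
d=cv2.morphologyEx(d,cv2.MORPH_CLOSE,np.ones((15,15),np.uint8))
cs=max(cv2.findContours(d,0,2)[0],key=cv2.contourArea); r=cv2.minAreaRect(cs); print('rack',r)
P=np.array([onz(t,*p,40)[:2] for p in cv2.boxPoints(r)]); print(P,P.mean(0)); 
e=[P[1]-P[0],P[2]-P[1]]; print([(np.linalg.norm(v),np.degrees(np.arctan2(v[1],v[0]))) for v in e])
def brass(c,x0,y0,x1,y1):
    b=c['image'].astype(int); m=((b[...,2]-b[...,0])>25); z=np.zeros_like(m); z[y0:y1,x0:x1]=1; m&=z
    return m.astype(np.uint8)
for nm,c,b in(('top',t,(365,165,390,190)),('side',s,(320,155,350,190))):
    m=brass(c,*b); cs=cv2.findContours(m,0,2)[0]; 
    pts=np.vstack(cs); r=cv2.minAreaRect(pts); print(nm,r,onz(c,*r[0],100))
    print([onz(c,*p,100)[:2].round(1) for p in cv2.boxPoints(r)])
# box outline corners (screws) top at z=60
scr=[(335+137/8,145+103/8),(335+532/8,145+158/8),(335+98/8,145+408/8),(335+497/8,145+461/8)]
Q=np.array([onz(t,*p,60)[:2] for p in scr]); print(Q,Q.mean(0)); 
for a,b in((0,1),(2,3),(2,0),(3,1)): v=Q[b]-Q[a]; print(np.linalg.norm(v),np.degrees(np.arctan2(v[1],v[0])))
# side head top: corners guess
for p in((220+70/4,265+270/4),(220+125/4,265+295/4)): print('side head',onz(s,*p,86))
E
```

```text
[219 184   3  15  45] [220. 191.] [547.53558702 233.90345251  86.        ]
[189 186   4  12  37] [190.45945946 191.48648649] [544.71737939 315.60415579  86.        ]
[245 187   9   9  67] [248.79104478 190.98507463] [548.99660845 154.25252924  86.        ]
[197 191   3   7  14] [197.71428571 193.92857143] [538.25049841 295.1145881   86.        ]
[225 191   3   5  12] [225.75       193.08333333] [541.99530508 217.7009041   86.        ]
rack ((223.97772216796875, 193.9086151123047), (21.85259246826172, 84.34978485107422), 88.83085632324219)
[[573.59552213 356.87890537]
 [582.92556668 114.18630234]
 [519.59194373 110.5765457 ]
 [510.29919255 351.54161102]] [546.60305627 233.29584111]
[(np.float64(242.87187835694547), np.float64(-87.79841227757092)), (np.float64(63.436410203707425), np.float64(-176.73790495020975))]
top ((375.5, 177.5), (9.0, 7.0), 90.0) [ 590.36432826 -193.98760869  100.        ]
[array([ 602.8, -184.4]), array([ 603.1, -203.6]), array([ 578. , -203.6]), array([ 577.7, -184.4])]
side ((333.0, 170.5), (10.0, 7.0), 0.0) [ 587.96140087 -193.72016653  100.        ]
[array([ 593.9, -175.4]), array([ 606.2, -200. ]), array([ 581.9, -212.3]), array([ 570. , -187.5])]
[[ 653.8705655  -131.87150291]
 [ 636.30659157 -272.32929062]
 [ 543.74653864 -119.14954031]
 [ 527.44378743 -259.31891526]] [ 590.34187078 -195.66731227]
141.5516983588639 -97.12772763272936
141.1142564361199 -96.63412247009552
110.8564370045722 -6.589822937536534
109.63749355070439 -6.815189669936936
side head [556.33441321 317.36212126  86.        ]
side head [523.53403744 316.30822827  86.        ]
```

```bash
python3 - <<'E'
from h import *
q=ctrl.sense()['ee_rot']; M=R.from_quat([q[1],q[2],q[3],q[0]]).as_matrix(); print(M.round(3)); print(np.degrees(np.arctan2(M[1,1],M[0,1])), -1.399+0.223,-1.399-0.223)
E
```

```text
[[-0.     0.385 -0.923]
 [ 0.001 -0.923 -0.385]
 [-1.    -0.001 -0.   ]]
-67.3794915413705 -1.176 -1.622
```

{"fn": "step_arm", "kwargs": {
  "commands": [
    [[0.39, 0.9, 0], 0.04],
    [[0.39, 0.9, 0], 0.04],
    [[0.39, 0.9, 0], 0.04],
    [[0.39, 0.9, 0], 0.04],
    [[0.39, 0.9, 0], 0.04]
  ],
  "gripper": 0,
  "force": 60
}}

```text
time_s: 0.65
eef_pos: [280.2, -303.0, 242.2]
ee_rot: [0.348, 0.616, 0.348, -0.616]
force: [1.0, -0.0, 0.2]
grip_width: 0.498
```

{"fn": "step_arm", "kwargs": {
  "commands": [
    [[0.39, 0.9, 0], 0.04],
    [[0.39, 0.9, 0], 0.04],
    [[0.39, 0.9, 0], 0.04],
    [[0.39, 0.9, 0], 0.04],
    [[0.39, 0.9, 0], 0.04]
  ]
}}

```text
time_s: 1.15
eef_pos: [358.2, -123.0, 242.3]
ee_rot: [0.521, 0.478, 0.521, -0.478]
force: [-0.0, -1.4, 0.2]
grip_width: 0.5
```

{"fn": "step_arm", "kwargs": {
  "commands": [
    [[0.39, 0.9, 0], 0.04],
    [[0.39, 0.9, 0], 0.04],
    [[0.39, 0.9, 0], 0.04],
    [[0.39, 0.9, 0], 0.04],
    [[0.39, 0.9, 0], 0.04]
  ]
}}

```text
time_s: 1.65
eef_pos: [436.2, 57.1, 242.2]
ee_rot: [0.643, 0.294, 0.643, -0.294]
force: [0.5, -1.3, 0.8]
grip_width: 0.495
```

{"fn": "step_arm", "kwargs": {
  "commands": [
    [[0.39, 0.9, 0], 0.04],
    [[0.39, 0.9, 0], 0.04],
    [[0.39, 0.9, 0], 0.04],
    [[0, 0, 0], 0.04],
    [[0, 0, 0], 0.04]
  ]
}}

```text
time_s: 2.15
eef_pos: [482.6, 164.4, 241.7]
ee_rot: [0.702, 0.08, 0.703, -0.08]
force: [0.1, -0.8, 0.3]
grip_width: 0.498
```

{"fn": "step_arm", "kwargs": {
  "commands": [
    [[0.39, 0.9, 0], 0.04],
    [[0.39, 0.9, 0], 0.04],
    [[0.39, 0.9, 0], 0.007],
    [[0.37, 0.9, 0], 0],
    [[0, 0, 0], 0]
  ]
}}

```text
time_s: 2.65
eef_pos: [544.5, 310.6, 240.7]
ee_rot: [0.706, -0.015, 0.707, 0.015]
force: [0.9, -0.0, 0.1]
grip_width: 0.503
```

```bash
python3 - <<'E'
from h import *
c=cap('wrist','w1'); print(c['origin'],c['orientation']); s=ctrl.sense(); print(s['eef_pos'],s['joints'])
print(proj(c,[544.7,315.5,86]))
E
```

```text
[467.60100748 307.06196511 373.23866285] [0.10480163 0.6834751  0.71399947 0.10992342]
[544.19188874 308.75361329 240.96417672] [ 3.29114490e-01  5.42283074e-01  1.16305924e+00 -1.30534045e-05
  1.43794466e+00 -1.28373653e+00]
(np.float64(319.63004258395216), np.float64(189.0670583797492))
```

View pics/w1.png

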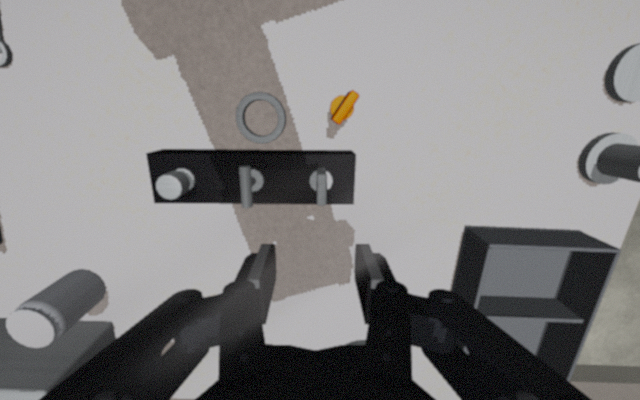

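The wrist view shows the flat-headed key at about (321,185), the tee key at (247,186), the knob at (170,184) and the rack spanning columns 150–355. My predicted key position (320,189) matches.

```bash
python3 - <<'E'
from h import *
c=load('w1'); im=c['image']
cv2.imwrite('pics/d.png',cv2.resize(im[145:210,145:365],None,fx=3.6,fy=3.6,interpolation=cv2.INTER_CUBIC))
cv2.imwrite('pics/e.png',cv2.resize(im[160:215,290:350],None,fx=10,fy=10,interpolation=cv2.INTER_CUBIC))
g=im.max(2); d=(g<40).astype(np.uint8); d[:145]=0;d[208:]=0;d[:,:145]=0;d[:,360:]=0
d=cv2.morphologyEx(d,cv2.MORPH_CLOSE,np.ones((15,15),np.uint8))
cs=max(cv2.findContours(d,0,2)[0],key=cv2.contourArea); r=cv2.minAreaRect(cs); print(r)
for p in ((152,202),(354,202)): print(onz(c,*p,40))
E
```

```text
((249.78353881835938, 176.0812225341797), (203.99020385742188, 51.673988342285156), 0.5617053508758545)
[581.94645064 115.9412758   40.        ]
[571.34707813 359.00892611  40.        ]
```

View pics/d.png

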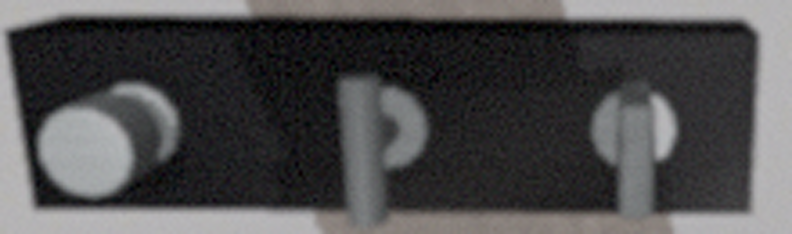

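View pics/e.png

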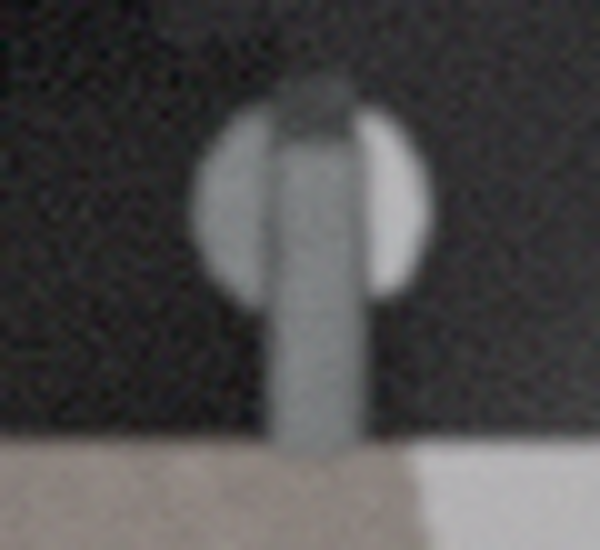

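```bash
python3 - <<'E'
from h import *
c=load('w1')
P=[onz(c,290+x/10-.45,160+y/10-.45,86)[:2] for x,y in((272,140),(360,140),(370,450),(268,455))]
P=np.array(P);print(P,P.mean(0)); v=(P[2]+P[3]-P[0]-P[1])/2; print(np.linalg.norm(v),np.degrees(np.arctan2(v[1],v[0])))
print(onz(c,290+312/10-.45,160+200/10-.45,45))
E
```

```text
[[528.67077113 311.81402016]
 [528.28400552 320.67058161]
 [561.05031418 323.51176005]
 [562.06059766 312.92459467]] [545.01642213 317.23023912]
33.1370282845786 3.418428899208324
[544.25322003 317.44523992  45.        ]
```

{"fn": "step_arm", "kwargs": {
  "commands": [
    [[0.02, 0.21, 0], 0],
    [[0, 0, -0.8], 0],
    [[0, 0, -0.8], 0],
    [[0, 0, -0.8], 0],
    [[0, 0, -0.6], 0]
  ]
}}

```text
time_s: 3.2
eef_pos: [544.5, 314.9, 120.7]
ee_rot: [0.706, -0.014, 0.708, 0.013]
force: [0.4, 0.6, 0.2]
grip_width: 0.498
```

```bash
python3 - <<'E'
from h import *
c=cap('wrist','w2'); s=ctrl.sense(); print(s['eef_pos'])
E
```

```text
[543.13239641 314.34835914 117.03458815]
```

View pics/w2.png

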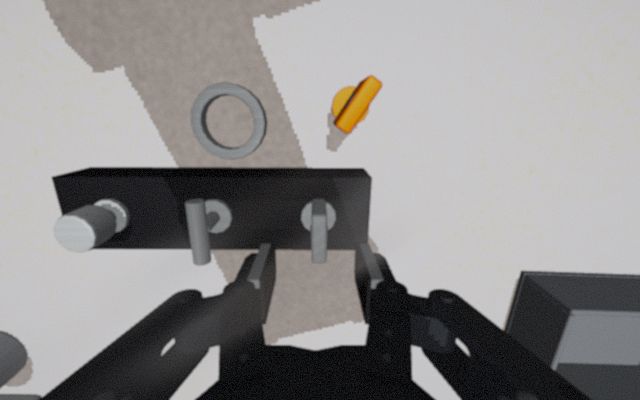

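The key (319,230) sits about 4 px right of the midpoint between the fingers (about 314.5), so I'll shift +y by 3 mm and then descend.

{"fn": "step_arm", "kwargs": {
  "commands": [
    [[0.02, 0.07, 0], 0],
    [[0, 0, -0.5], 0],
    [[0, 0, -0.5], 0],
    [[0, 0, -0.43], 0],
    [[0, 0, 0], 0]
  ]
}}

```text
time_s: 3.75
eef_pos: [545.8, 318.4, 65.0]
ee_rot: [0.707, -0.014, 0.707, 0.014]
force: [0.3, -0.5, -0.5]
grip_width: 0.5
```

```bash
python3 - <<'E'
from h import *
c=cap('wrist','w3'); s=ctrl.sense(); print(s['eef_pos'])
E
```

```text
[546.3799623  318.63582867  66.37195879]
```

View pics/w3.png

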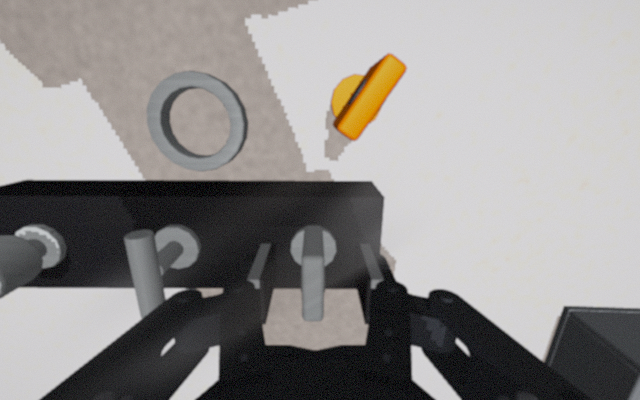

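{"fn": "step_arm", "kwargs": {
  "commands": [
    [[0, 0, -0.12], 0],
    [[0, 0, 0], 0]
  ]
}}

```text
time_s: 4.0
eef_pos: [546.3, 318.7, 61.3]
ee_rot: [0.707, -0.014, 0.706, 0.014]
force: [0.6, 0.3, 0.2]
grip_width: 0.502
```

{"fn": "step_arm", "kwargs": {
  "commands": [
    [[0, 0, 0], 0],
    [[0, 0, 0], 0],
    [[0, 0, 0], 0],
    [[0, 0, 0], 0],
    [[0, 0, 0], 0]
  ],
  "gripper": 1,
  "force": 70
}}

```text
time_s: 4.5
eef_pos: [546.2, 318.7, 60.9]
ee_rot: [0.707, -0.014, 0.707, 0.014]
force: [-1.3, 0.1, 6.0]
grip_width: 0.11
```

```bash
python3 - <<'E'
from h import *
c=cap('wrist','w4'); s=ctrl.sense(); print(s['eef_pos'],s['force'],s['wrist_torque'],s['grip_width']*85)
E
```

```text
[546.22990592 318.65495075  60.89549491] [-0.28039553 -0.66288464  5.29522147] [-0.08219022  0.10446407 -0.03191912] 9.318258281771971
```

View pics/w4.png

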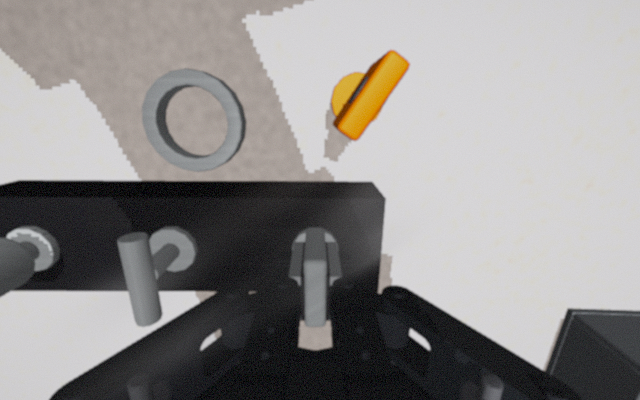

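The key (315,275) is held between the pads, with an opening of about 9.3–10 mm. Now lifting.

{"fn": "step_arm", "kwargs": {
  "commands": [
    [[0, 0, 0.25], 0],
    [[0, 0, 0.3], 0],
    [[0, 0, 0.4], 0],
    [[0, 0, 0.5], 0],
    [[0, 0, 0.6], 0]
  ]
}}

```text
time_s: 5.05
eef_pos: [545.6, 318.5, 143.3]
ee_rot: [0.707, -0.014, 0.707, 0.014]
force: [0.2, 0.1, -0.2]
grip_width: 0.107
```

{"fn": "step_arm", "kwargs": {
  "commands": [
    [[0, 0, 0.8], 0],
    [[0, 0, 0.9], 0],
    [[0, 0, 0.4], 0],
    [[0, 0, 0], 0],
    [[0, 0, 0], 0]
  ]
}}

```text
time_s: 5.55
eef_pos: [545.6, 318.5, 225.7]
ee_rot: [0.707, -0.014, 0.707, 0.014]
force: [0.0, 0.2, -1.4]
grip_width: 0.108
```

```bash
python3 - <<'E'
from h import *
c=cap('wrist','w5');c=cap('side','s5'); s=ctrl.sense(); print(s['eef_pos'],s['force'],s['wrist_torque'],s['grip_width']*85)
cv2.imwrite('pics/s5z.png',cv2.resize(c['image'][200:350,180:340],None,fx=4,fy=4))
E
```

```text
[545.39734486 318.38488053 224.76584934] [-0.26780378 -0.22693041 -1.29736668] [0.00969047 0.06123166 0.02420259] 9.35455547362515
```

View pics/w5.png

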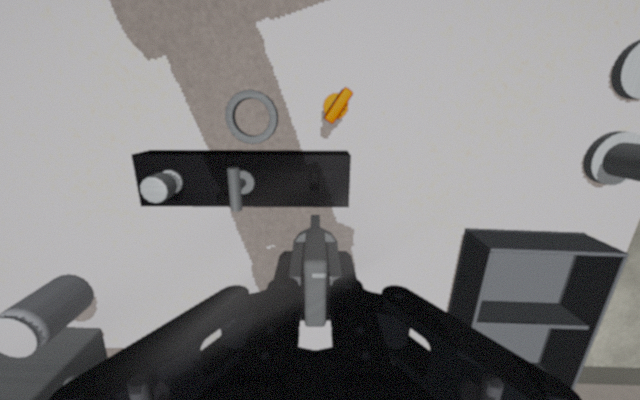

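View pics/s5z.png

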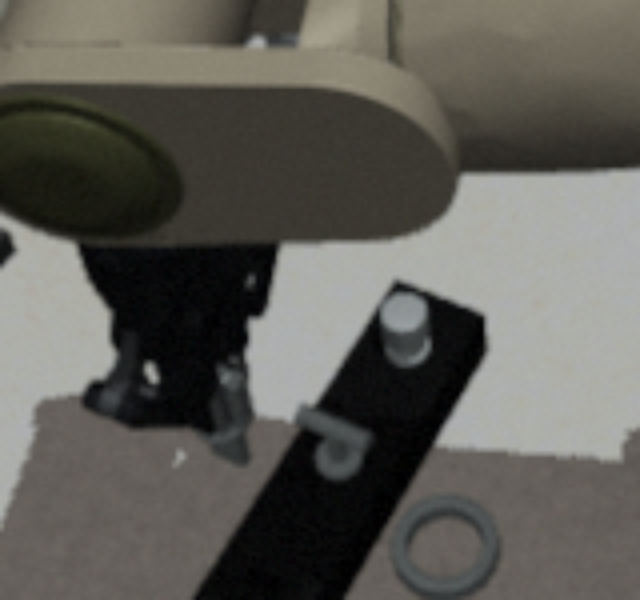

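Key is out: the wrist view shows its blade tip at (315,218) and the empty socket at (313,180), and the tee and knob keys are still in place. Now moving to the lock.

{"fn": "step_arm", "kwargs": {
  "commands": [
    [[0.08, -0.5, 0], -0.004],
    [[0.08, -0.9, 0], -0.004],
    [[0.08, -0.9, 0], -0.004],
    [[0.08, -0.9, 0], -0.004],
    [[0.08, -0.9, 0], -0.004]
  ]
}}

```text
time_s: 6.15
eef_pos: [561.4, 153.2, 225.1]
ee_rot: [0.706, 0.008, 0.708, -0.008]
force: [0.8, 0.3, -1.5]
grip_width: 0.109
```

{"fn": "step_arm", "kwargs": {
  "commands": [
    [[0.08, -0.9, 0], -0.004],
    [[0.08, -0.9, 0], -0.004],
    [[0.08, -0.9, 0], -0.004],
    [[0.08, -0.9, 0], -0.004],
    [[0.08, -0.9, 0], -0.004]
  ]
}}

```text
time_s: 6.65
eef_pos: [577.5, -26.8, 225.1]
ee_rot: [0.706, 0.031, 0.707, -0.03]
force: [0.7, 0.0, -0.3]
grip_width: 0.11
```

{"fn": "step_arm", "kwargs": {
  "commands": [
    [[0.08, -0.9, 0], -0.004],
    [[0.08, -0.9, 0], -0.004],
    [[0.08, -0.9, 0], -0.002],
    [[0.08, -0.9, 0], 0],
    [[0, -0.63, 0], 0]
  ]
}}

```text
time_s: 7.15
eef_pos: [590.3, -196.8, 224.7]
ee_rot: [0.705, 0.042, 0.707, -0.042]
force: [0.7, 0.5, -1.2]
grip_width: 0.108
```

{"fn": "step_arm", "kwargs": {
  "commands": [
    [[0, 0, -0.3], 0],
    [[0, 0, -0.3], 0],
    [[0, 0, 0], 0],
    [[0, 0, 0], 0]
  ]
}}

```text
time_s: 7.55
eef_pos: [590.7, -193.5, 201.8]
ee_rot: [0.706, 0.041, 0.706, -0.041]
force: [0.3, -0.1, -0.6]
grip_width: 0.112
```

```bash
python3 - <<'E'
from h import *
c=cap('wrist','w6');c2=cap('side','s6'); s=ctrl.sense(); print(s['eef_pos'],s['force'],s['wrist_torque'],s['grip_width']*85,s['joints'])
q=s['ee_rot']; M=R.from_quat([q[1],q[2],q[3],q[0]]).as_matrix(); print(np.degrees(np.arctan2(M[1,1],M[0,1])))
print(proj(c,[590,-194.5,100]))
cv2.imwrite('pics/s6z.png',cv2.resize(c2['image'][100:250,260:420],None,fx=4,fy=4))
E
```

```text
[ 590.97584105 -193.93232488  202.75292614] [ 0.8611741   0.72553129 -0.45032386] [0.00658641 0.00020181 0.00900263] 9.21295839409849 [-5.05191669e-01  5.57173452e-01  1.23878957e+00  4.62099377e-05
  1.34494770e+00 -1.95974622e+00]
83.33924104786169
(np.float64(313.64795238516325), np.float64(204.11101223912252))
```

View pics/w6.png

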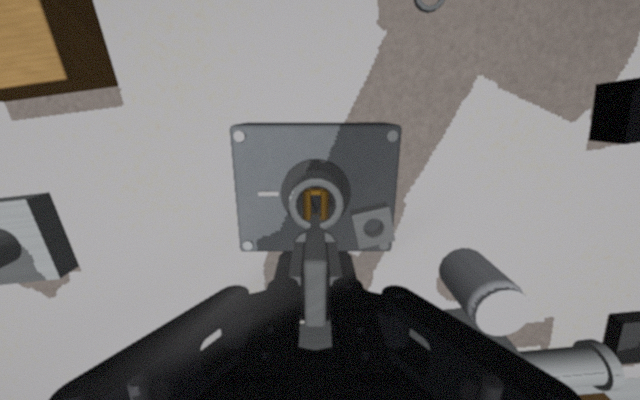

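View pics/s6z.png

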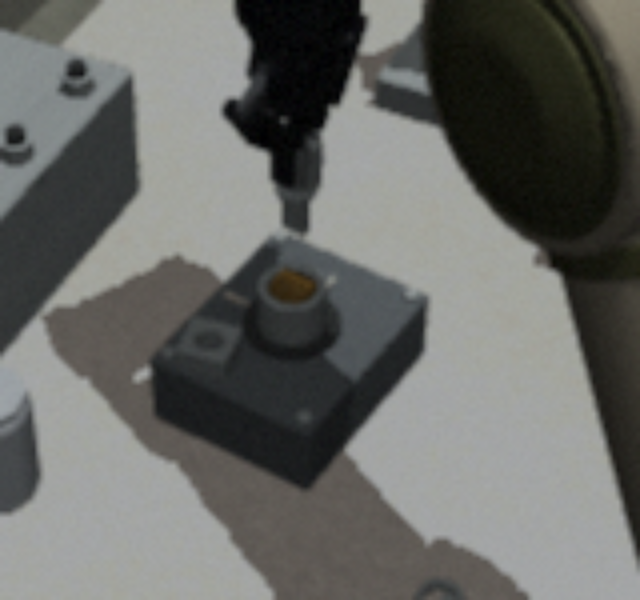

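The wrist view shows the ring and slot at (316,204) with the blade tip at about (315,222), so they are laterally aligned and the box edges are square to the image. I'll lower to about 13 mm above the face.

{"fn": "step_arm", "kwargs": {
  "commands": [
    [[0, 0, -0.3], 0],
    [[0, 0, -0.3], 0],
    [[0, 0, -0.25], 0],
    [[0, 0, 0], 0]
  ]
}}

```text
time_s: 8.05
eef_pos: [590.0, -194.2, 166.0]
ee_rot: [0.705, 0.042, 0.707, -0.041]
force: [0.3, 0.1, -1.0]
grip_width: 0.108
```

```bash
python3 - <<'E'
from h import *
c=cap('wrist','w7');c2=cap('side','s7'); c3=cap('top','t7'); s=ctrl.sense(); print(s['eef_pos'],s['force'])
def z(i,x0,y0,w,h,k): return cv2.resize(i[y0:y0+h,x0:x0+w],None,fx=k,fy=k,interpolation=cv2.INTER_CUBIC)
cv2.imwrite('pics/z7.png',np.hstack([z(c['image'],270,160,90,140,4),z(c2['image'],300,125,70,93,6)[:560]]))
x,y=590,-194.5
for p in([x,y,100],[591,-194,s['eef_pos'][2]-54]): print(proj(c,p),proj(c2,p))
E
```

```text
[ 590.89040734 -194.7522588   168.57691594] [-0.60276308 -0.30294812 -0.66967607]Traceback (most recent call last):
  File "<stdin>", line 4, in <module>
    return _nx.concatenate(arrs, 1, dtype=dtype, casting=casting)
           ~~~~~~~~~~~~~~~^^^^^^^^^^^^^^^^^^^^^^^^^^^^^^^^^^^^^^^
ValueError: all the input array dimensions except for the concatenation axis must match exactly, but along dimension 0, the array at index 0 has size 560 and the array at index 1 has size 558
```

```bash
python3 - <<'E'
from h import *
c=load('w7');c2=load('s7')
def z(i,x0,y0,w,h,k): return cv2.resize(i[y0:y0+h,x0:x0+w],None,fx=k,fy=k,interpolation=cv2.INTER_CUBIC)
cv2.imwrite('pics/z7.png',np.hstack([z(c['image'],270,160,90,140,4),z(c2['image'],300,125,70,94,6)[:560]]))
for p in([590,-194.5,100],[591,-194,114]): print(proj(c,p),proj(c2,p))
E
```

```text
(np.float64(314.53226120633514), np.float64(220.28576992089017)) (np.float64(332.4505681148454), np.float64(170.09024931964245))
(np.float64(315.4368036229865), np.float64(228.90989203029613)) (np.float64(332.1008132646387), np.float64(166.28696489010224))
```

View pics/z7.png

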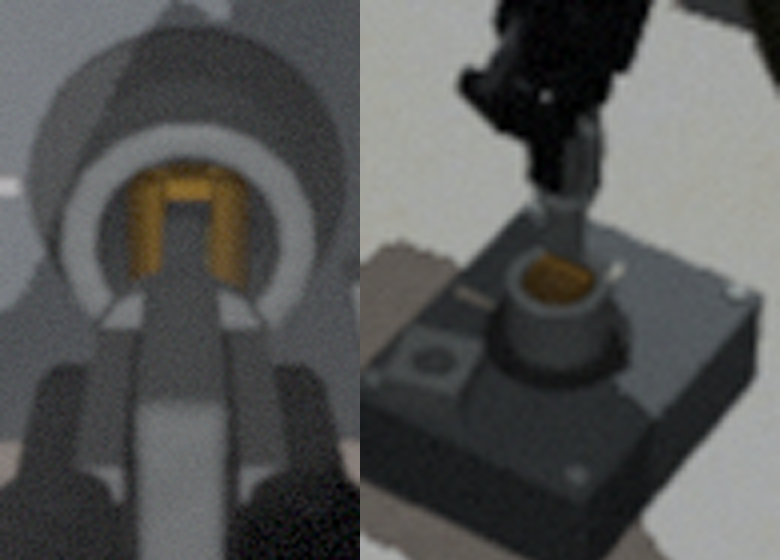

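```bash
python3 - <<'E'
from h import *
c=load('w7')
for zt in (166,167.5):
  print('key centre', onz(c,270+182/4,160+403/4-.4,zt+26)+[17,0,0])
print('lock',onz(c,270+188/4,160.+242/4,100))
# same for earlier: w5 top edge, w4
# ellipse fit of ring outer edge
g=cv2.cvtColor(c['image'],cv2.COLOR_BGR2GRAY)
pts=np.array([(62,240),(75,190),(100,155),(130,135),(190,124),(250,140),(290,175),(312,215),(316,250)],float)/4+[270,160]
P=np.array([onz(c,*p,100)[:2] for p in pts])
A=np.c_[2*P,np.ones(len(P))]; s=np.linalg.lstsq(A,(P**2).sum(1),rcond=None)[0]; print('ring',s[:2],np.sqrt(s[2]+s[:2]@s[:2]))
E
```

```text
key centre [ 589.26799474 -192.0729706   192.        ]
key centre [ 588.44568487 -191.98294241  193.5       ]
lock [ 590.37827602 -192.72382466  100.        ]
ring [ 591.19993601 -192.84756684] 23.274807563018616
```

Measured lock centre is (591.2, -192.8) with ring radius 23.3 (24 expected), and the key is at about (589, -192.2). I'll shift x by +1.6 mm and go in, watching the force.

{"fn": "step_arm", "kwargs": {
  "commands": [
    [[0.04, 0, -0.1], 0],
    [[0, 0, -0.15], 0],
    [[0, 0, -0.1], 0],
    [[0, 0, -0.1], 0]
  ]
}}

```text
time_s: 8.6
eef_pos: [592.2, -194.6, 149.8]
ee_rot: [0.706, 0.042, 0.706, -0.041]
force: [-0.7, 2.2, 1.7]
grip_width: 0.108
```

```bash
python3 - <<'E'
from h import *
c=cap('wrist','w8');c2=cap('side','s8'); s=ctrl.sense(); print(s['eef_pos'],s['force'],s['wrist_torque'])
def z(i,x0,y0,w,h,k): return cv2.resize(i[y0:y0+h,x0:x0+w],None,fx=k,fy=k,interpolation=cv2.INTER_CUBIC)
cv2.imwrite('pics/z8.png',np.hstack([z(c['image'],270,160,90,140,4),z(c2['image'],300,125,70,94,6)[:560]]))
E
```

```text
[ 592.12015046 -194.32583532  149.57670609] [-0.64278323  0.5858156  -0.95324343] [ 0.12949622  0.02347189 -0.00797245]
```

View pics/z8.png

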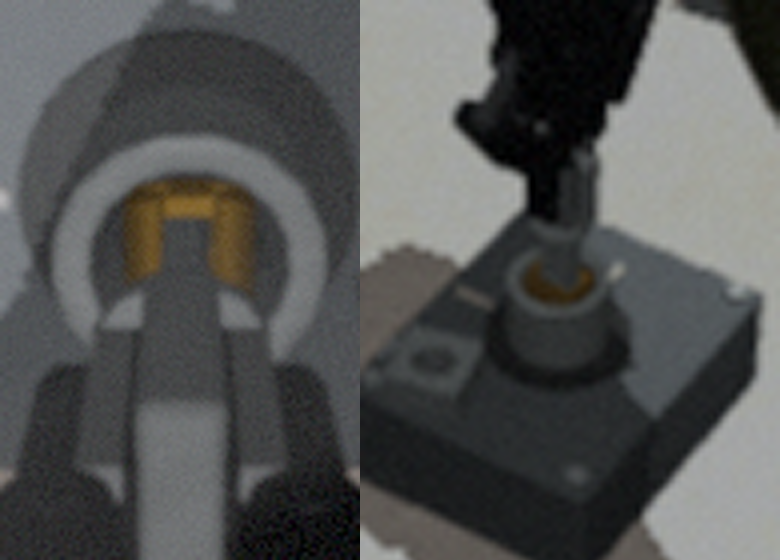

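{"fn": "step_arm", "kwargs": {
  "commands": [
    [[0, 0.012, -0.05], 0],
    [[0, 0, -0.1], 0],
    [[0, 0, -0.05], 0]
  ]
}}

```text
time_s: 9.0
eef_pos: [592.2, -194.1, 141.9]
ee_rot: [0.706, 0.041, 0.706, -0.041]
force: [1.1, 0.3, -0.8]
grip_width: 0.104
```

```bash
python3 - <<'E'
from h import *
s=ctrl.sense(); print(s['eef_pos'],s['force'],s['wrist_torque'])
E
```

```text
[ 592.2168187  -194.14748387  141.88393651] [ 1.09353174  0.27207369 -0.75258007] [ 0.10512295  0.03934271 -0.00185736]
```

{"fn": "step_arm", "kwargs": {
  "commands": [
    [[0, 0, -0.05], 0],
    [[0, 0, -0.03], 0],
    [[0, 0, 0], 0]
  ]
}}

```text
time_s: 9.3
eef_pos: [592.4, -194.2, 139.4]
ee_rot: [0.706, 0.041, 0.706, -0.041]
force: [-0.4, 0.8, 1.8]
grip_width: 0.106
```

{"fn": "step_arm", "kwargs": {
  "commands": [
    [[0, 0, -0.025], 0],
    [[0, 0, 0], 0]
  ]
}}

```text
time_s: 9.5
eef_pos: [592.5, -194.2, 138.9]
ee_rot: [0.706, 0.041, 0.706, -0.042]
force: [-0.7, 1.6, 5.7]
grip_width: 0.111
```

The tip is on the first disc at 5.7 N. Starting to twist.

{"fn": "step_arm", "kwargs": {
  "commands": [
    [[0, 0, 0], 0.04],
    [[0, 0, 0], 0.04],
    [[0, 0, -0.02], 0.03]
  ]
}}

```text
time_s: 9.8
eef_pos: [592.4, -193.5, 137.5]
ee_rot: [0.702, -0.082, 0.702, 0.083]
force: [0.8, 4.0, 2.2]
grip_width: 0.109
```

{"fn": "step_arm", "kwargs": {
  "commands": [
    [[0, 0, -0.02], -0.04],
    [[0, 0, 0], -0.04],
    [[0, 0, 0], -0.03]
  ]
}}

```text
time_s: 10.1
eef_pos: [592.4, -193.6, 136.7]
ee_rot: [0.706, 0.043, 0.706, -0.043]
force: [-0.5, 2.5, 2.6]
grip_width: 0.108
```

```bash
python3 - <<'E'
from h import *
s=ctrl.sense(); print(s['eef_pos'],s['force'],s['wrist_torque'])
E
```

```text
[ 592.4428791  -193.64892395  136.70335504] [-0.45010866  2.48872088  2.56289086] [0.67216365 0.03935179 0.04704344]
```

{"fn": "step_arm", "kwargs": {
  "commands": [
    [[0, 0.01, -0.03], 0.04],
    [[0, 0, -0.03], 0.04],
    [[0, 0, -0.03], 0]
  ]
}}

```text
time_s: 10.4
eef_pos: [592.3, -193.4, 132.8]
ee_rot: [0.705, -0.048, 0.705, 0.048]
force: [0.3, 2.2, -0.3]
grip_width: 0.11
```

{"fn": "step_arm", "kwargs": {
  "commands": [
    [[0, 0, -0.03], -0.04],
    [[0, 0, -0.03], -0.04],
    [[0, 0, 0], 0]
  ]
}}

```text
time_s: 10.7
eef_pos: [592.3, -193.5, 130.4]
ee_rot: [0.706, 0.043, 0.706, -0.043]
force: [0.3, 2.2, 0.6]
grip_width: 0.108
```

{"fn": "step_arm", "kwargs": {
  "commands": [
    [[0, 0.01, -0.03], 0],
    [[0, 0, -0.025], 0],
    [[0, 0, 0], 0]
  ]
}}

```text
time_s: 11.0
eef_pos: [592.6, -193.5, 129.4]
ee_rot: [0.706, 0.041, 0.705, -0.041]
force: [-1.6, 2.7, 7.9]
grip_width: 0.107
```

{"fn": "step_arm", "kwargs": {
  "commands": [
    [[0, 0, 0], 0.04],
    [[0, 0, 0], 0.04],
    [[0, 0, -0.02], 0.03]
  ]
}}

```text
time_s: 11.3
eef_pos: [592.4, -193.1, 127.9]
ee_rot: [0.702, -0.083, 0.702, 0.083]
force: [-0.2, 4.4, 3.5]
grip_width: 0.108
```

{"fn": "step_arm", "kwargs": {
  "commands": [
    [[0, 0, -0.02], -0.04],
    [[0, 0, -0.02], -0.04],
    [[0, 0, 0], -0.03]
  ]
}}

```text
time_s: 11.6
eef_pos: [592.3, -193.3, 125.8]
ee_rot: [0.706, 0.042, 0.706, -0.042]
force: [0.7, 2.3, 1.3]
grip_width: 0.108
```

{"fn": "step_arm", "kwargs": {
  "commands": [
    [[0, 0, -0.03], 0.04],
    [[0, 0, -0.03], 0.04],
    [[0, 0, -0.02], 0]
  ]
}}

```text
time_s: 11.9
eef_pos: [592.3, -193.2, 122.5]
ee_rot: [0.705, -0.048, 0.706, 0.048]
force: [-0.3, 2.7, 0.0]
grip_width: 0.104
```

{"fn": "step_arm", "kwargs": {
  "commands": [
    [[0, 0, -0.02], -0.04],
    [[0, 0, -0.02], -0.04],
    [[0, 0, 0], 0]
  ]
}}

```text
time_s: 12.2
eef_pos: [592.3, -193.3, 121.0]
ee_rot: [0.706, 0.043, 0.706, -0.043]
force: [-0.4, 2.8, -0.7]
grip_width: 0.109
```

{"fn": "step_arm", "kwargs": {
  "commands": [
    [[0, 0, -0.025], 0],
    [[0, 0, -0.025], 0],
    [[0, 0, 0], 0]
  ]
}}

```text
time_s: 12.5
eef_pos: [592.5, -193.4, 120.8]
ee_rot: [0.706, 0.04, 0.706, -0.041]
force: [-5.1, 4.4, 12.8]
grip_width: 0.11
```

```bash
python3 - <<'E'
from h import *
c=cap('wrist','w9');c2=cap('side','s9'); s=ctrl.sense(); print(s['eef_pos'],s['force'],s['wrist_torque'])
def z(i,x0,y0,w,h,k): return cv2.resize(i[y0:y0+h,x0:x0+w],None,fx=k,fy=k,interpolation=cv2.INTER_CUBIC)
cv2.imwrite('pics/z9.png',np.hstack([z(c['image'],270,170,90,140,4),z(c2['image'],300,125,70,94,6)[:560]]))
E
```

```text
[ 592.45241826 -193.37529105  120.81544992] [-4.57096336  5.22394553 13.04447453] [0.79687084 0.83007549 0.02922389]
```

View pics/z9.png

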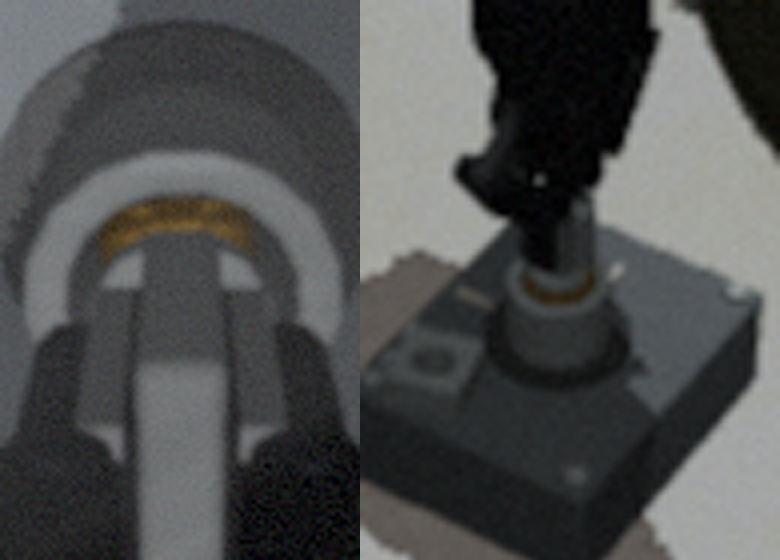

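The collar sits on the brass face: TCP z is 120.8, against about 120.9 expected from the rack grip. Next is the quarter turn, in chunks, with lateral compensation.

{"fn": "step_arm", "kwargs": {
  "commands": [
    [[-0.005, 0.005, 0], 0],
    [[-0.003, -0.002, 0], -0.04],
    [[-0.003, -0.002, 0], -0.04],
    [[-0.003, -0.002, 0], -0.04]
  ],
  "force": 100
}}

```text
time_s: 13.0
eef_pos: [592.2, -193.6, 120.9]
ee_rot: [0.686, 0.174, 0.685, -0.174]
force: [-2.9, 3.9, 10.7]
grip_width: 0.106
```

{"fn": "step_arm", "kwargs": {
  "commands": [
    [[-0.003, -0.002, 0], -0.04],
    [[-0.003, -0.002, 0], -0.04],
    [[-0.003, -0.002, 0], -0.04]
  ]
}}

```text
time_s: 13.3
eef_pos: [592.0, -193.9, 120.9]
ee_rot: [0.642, 0.299, 0.64, -0.299]
force: [-1.4, 3.8, 10.1]
grip_width: 0.108
```

{"fn": "step_arm", "kwargs": {
  "commands": [
    [[-0.003, 0.002, 0], -0.04],
    [[-0.003, 0, 0], -0.04],
    [[-0.003, 0, 0], -0.04]
  ]
}}

```text
time_s: 13.6
eef_pos: [591.7, -194.1, 120.9]
ee_rot: [0.574, 0.414, 0.572, -0.414]
force: [-0.9, 2.1, 11.1]
grip_width: 0.101
```

{"fn": "step_arm", "kwargs": {
  "commands": [
    [[-0.003, 0, 0], -0.04],
    [[-0.003, 0, 0], -0.04],
    [[-0.003, 0, 0], -0.04]
  ]
}}

```text
time_s: 13.9
eef_pos: [591.4, -194.1, 120.9]
ee_rot: [0.487, 0.514, 0.484, -0.514]
force: [-1.6, 2.7, 10.0]
grip_width: 0.105
```

```bash
python3 - <<'E'
from h import *
s=ctrl.sense(); print(s['eef_pos'],s['force'],s['wrist_torque'],s['joints'])
q=s['ee_rot']; M=R.from_quat([q[1],q[2],q[3],q[0]]).as_matrix(); a=np.degrees(np.arctan2(M[1,1],M[0,1])); print(a,np.radians(83.3-a))
E
```

```text
[ 591.35778875 -194.11381556  120.85935207] [-1.58759238  2.66668485  9.98665544] [0.43232075 0.23247892 0.13988965] [-5.04955934e-01  6.32373261e-01  1.33687205e+00 -4.76338750e-04
  1.16901666e+00 -4.47775160e-01]
-3.265437995637854 1.5108519114548813
```

{"fn": "step_arm", "kwargs": {
  "commands": [
    [[-0.002, 0, 0], -0.03],
    [[-0.002, 0, 0], -0.03],
    [[0, 0, 0], 0]
  ]
}}

```text
time_s: 14.2
eef_pos: [591.2, -194.1, 120.9]
ee_rot: [0.437, 0.557, 0.435, -0.557]
force: [-1.6, 1.5, 10.1]
grip_width: 0.104
```

```bash
python3 - <<'E'
from h import *
s=ctrl.sense(); print(s['eef_pos'],s['force'],s['wrist_torque'])
q=s['ee_rot']; M=R.from_quat([q[1],q[2],q[3],q[0]]).as_matrix(); a=np.degrees(np.arctan2(M[1,1],M[0,1])); print(a,np.radians(83.3-a))
E
```

```text
[ 591.21564233 -194.0666627   120.86714034] [-1.57189919  1.45438524 10.08208038] [0.39293978 0.23646494 0.18581784]
-13.91846402191566 1.6967822909140768
```

{"fn": "step_arm", "kwargs": {
  "commands": [
    [[0, 0, 0], -0.015],
    [[0, 0, 0], 0],
    [[0, 0, 0], 0]
  ]
}}

```text
time_s: 14.5
eef_pos: [591.2, -194.1, 120.9]
ee_rot: [0.424, 0.567, 0.422, -0.566]
force: [-1.6, 2.3, 9.1]
grip_width: 0.102
```

```bash
python3 - <<'E'
from h import *
c=cap('wrist','w10');c2=cap('side','s10');c3=cap('top','t10'); s=ctrl.sense(); print(s['eef_pos'],s['force'],s['wrist_torque'],s['grip_width'])
q=s['ee_rot']; M=R.from_quat([q[1],q[2],q[3],q[0]]).as_matrix(); a=np.degrees(np.arctan2(M[1,1],M[0,1])); print(a,np.radians(83.3-a))
def z(i,x0,y0,w,h,k): return cv2.resize(i[y0:y0+h,x0:x0+w],None,fx=k,fy=k,interpolation=cv2.INTER_CUBIC)
cv2.imwrite('pics/z10.png',np.hstack([z(c['image'],270,170,90,140,4),z(c2['image'],300,125,70,94,6)[:560]]))
E
```

```text
[ 591.17527059 -194.07996756  120.8935401 ] [-0.74675593  1.48229174  9.81569217] [0.50166097 0.35767656 0.16521232] 0.10403028215005591
-16.46561484125903 1.74123845925649
```

View pics/z10.png

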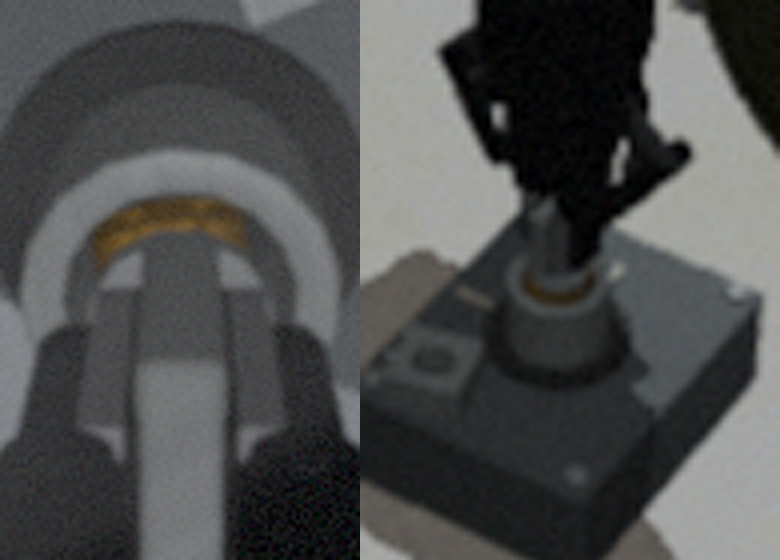

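View pics/s10.png

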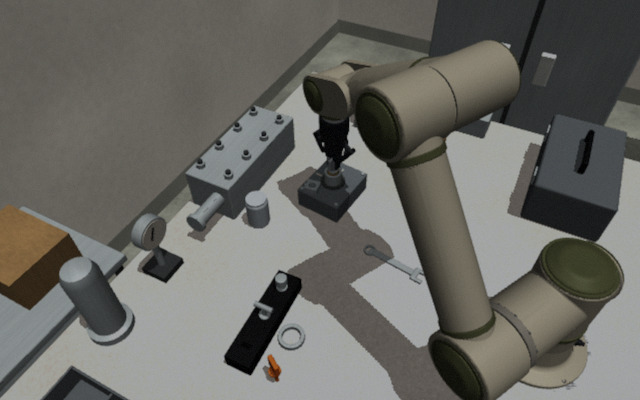

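The collar is still seated on the brass, the key has turned 1.74 rad, and the spring torque of about 0.17 N m fits a lock turn of about 1.6. The other keys and bystanders are unmoved. Handing in.

```bash
python3 - <<'E'
from h import *
print(ticket.finish_job()); s=ctrl.sense(); print(s['eef_pos'],s['force'],s['wrist_torque'],s['grip_width'])
E
```

```text
the job is handed in; nothing more can be done
None
the job is handed in; nothing more can be done
```

I took the flat-headed key out of the rack and wiggled it past both discs until it was home. I then turned it clockwise and handed the job in at about 14.7 s, still holding it turned with a 100 N grip.

**Home:** TCP height was 120.9 mm, which matches the height expected from the rack grip. The collar showed on the brass face in both the wrist and side views, under about 10 N of downward push.

**Turn:** The key had turned 1.74 rad. That puts the lock at about 1.6 rad once play is taken off, against the required 1.3. The spring torque read 0.17–0.19 N m, close to the 0.16 expected. It did not rise clearly on the last small turn, so I can't confirm the hard stop was actually reached.

**Everything else:** In the last side view, the other two keys, the ferrule, can, nut and spanner looked unmoved. The carton was hidden behind the arm, but nothing went near it.

**Disagreements:** TCP readings and camera positions differed by 1–2 mm. I settled the alignment from the pictures and contact forces. There was no verdict at hand-in, and no reading could be taken after it.

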